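# Open both doors of the gauge cabinet

### The arm

A 6-joint arm with a two-finger parallel gripper is mounted at the origin on the work surface. World frame = base frame: x ahead of the robot, y to its left, z up, the work surface at z = 0. Lengths are in m, angles in rad, forces in N, time in s.
With the tool pointing down it reaches from about 0.35 to 0.85 m from the base axis. Payload 8.1 kg.
Tool frame: the origin (TCP) lies between the finger pads; the fingertips stand 14 mm ahead of it and the grasp point (between the pads) lies 5 mm behind it (robot.tip_reach is the z of the fingertips in the tool frame, in m); z points along the fingers, y is the line along which they close (so a half turn about z gives the same grasp; the last joint's range is limited). The gripper opens to 93 mm and grips with 3 to 60 N. Pads are 15 mm wide; open, the fingers measure 128 mm over their backs; the gripper's body (75 mm by 188 mm) begins 65 mm behind the grasp point.
Start: joints at [-1.262, 0.13, 1.488, -0, 1.523, -0.085], TCP at [0.23, -0.554, 0.233] pointing down, gripper open.
Joint ranges: [-2.96, 2.96], [-0.89, 2.26], [0.02, 2.5], [-1.34, 4.48], [0, 2.73], [-2.66, 2.66]. Speed limits (rad/s): [2.39, 2.39, 2.79, 3.14, 3.14, 3.14].

### API

Orientations are given as a rotation vector (axis times angle).
In Python, from plant import robot gives the robot as it stands. The module is installed in compiled form; this text tells all that it offers.
- The arm moves only by the shell command python3 -m handwheel 'ROWS' [FORCE]. ROWS is JSON, a list of rows, each a list of 7 numbers: the closure, from -1 (fully open) to 1 (shut), then the shift along the tool's x, y, z each as a share of 100 cm, from -1 to 1, then the turn, a rotation vector about the tool's x, y, z each as a share of 180 degrees, from -1 to 1. In form: [[grip, tx, ty, tz, rx, ry, rz], ...]. A call has 1 to 20 rows; each row is the pose to reach, as a shift and turn from the pose commanded when the call began, along the tool's axes at that moment, turning the shorter way round; what a row does not reach only later rows make up. A row lasts 1/8 s, in which the tool goes at most 62.5 mm and 10.7 degrees, less where a joint would pass 70% of its speed; a pose out of reach is approached as far as the arm can. A call with a number of a shift or a turn outside -1 to 1 is refused whole. A call with a gripper value outside its range is refused whole. The fingers move at their own pace and stop on an object; FORCE is the grip in N (left out, the last holds). Time passes only in rows, so rows that repeat a pose let the fingers close. It gives the time, the measured TCP pose, the force, the opening and the grip force at its end, in the units of the state.
- robot.read_state(): the state, without advancing time (a new reading comes with each control period).
- robot.read_camera(name): name is "side" or "top" or "wrist"; returns a dict with "frame" (384x512x3 uint8, red, green, blue), "fx", "fy", "cx", "cy" (pixels), "rvec" (rotation vector, rad) and "tvec" (3), from world to camera coordinates, as OpenCV has them; the wrist camera has in their place "T_tool_cam" (4x4, takes a point from camera to tool coordinates, whose origin is the TCP and whose axes are the flange's). Camera axes: x right, y down, z forward; pixel columns grow to the right and rows downward; lengths in m; the calibration is good to about 2 mm. The wrist camera is an equidistant fisheye: a pixel r from the principal point sees the ray r / f radians off the axis. A picture is of the moment at which its call begins: read the wrist's pose just before it. There is no depth.
- robot.close_job(): hands the job in; it is judged then, once.
Trained networks look in a picture, given as the dict that the camera call returned (one of the last four; its "shot" number tells which), for a name from the list of things; names that differ only in an ending like _2 or _b are one class to them, and where a whole thing is asked for, a point or a joint stands for the part that bears it (a point fixed in the world has none). Each returns a list of dicts, best first, with "conf" (0 to 1); they miss things now and then, are a little off and sometimes report something else, mostly with a low value. They report only what shows in the picture. A call takes as long as a camera call. They do not tell look-alikes from the thing itself.
- robot.regions_of(picture, name): "mask" (384x512 bool, what is visible of it) and "rect" ([left, top, right, bottom] in pixels, round what is visible of it).
The state is a dict: "t": time; "q": joint angles; "dq": joint speeds; "joint_torque": joint torques, N m; "tool_pos": TCP position; "orientation": TCP orientation; "force": force on the tool from outside, world axes, zero at the start; "wrist_torque": the same for the moment, N m; "opening": finger opening in m; "gripper_force": force on a finger pad.
Only numpy, scipy, OpenCV 4.12 (cv2) and the standard library are available. Lean on these libraries where they do the work, as an engineer would, in place of code of your own. Each camera call takes 0.05 s, during which the arm holds its last target. There are 200 camera calls.

### The job

Push the small crate, without lifting it, out of the doors' way to the middle of the rubber mat, and open both doors of the gauge cabinet wide: first the active door, whose overlap covers the other door's flush bolt; then press that bolt's thumb tab gently down until it stops, without forcing it or the door it sits in, and swing the passive door open. Leave the carton, flask and sorter tray where they are.

Things in the scene. Friction and masses are not known exactly. Their poses are not given: they have to be found in the camera images.
- cabinet: Fixed dark-green steel bench cabinet, 350 wide (y), 180 deep (x), 200 high, doors facing the robot. Origin: middle of the carcass's front plane, on the bench; +x into the cabinet, +y along its front to the robot's left, z up. Its two doors lie on the front plane, 25 thick (x = -25 to 0 mm, z = 6 to 190 mm), and meet at y = 0.
- active (a joint): Angle (rad) of the active door, the right one seen from the robot (cabinet y -170 to -2 mm): 0 shut, 1.75 open, swinging towards the robot about active_hinge (anticlockwise from above). Its overlap strip (out to x = -29, y to 44 mm, full height) and top cap (z to 194.5, y to 38.5 mm) hide the bolt pocket while shut. No latch; hinge friction 0.25 N m, stays where left.
- passive (a joint): Angle (rad) of the passive door, the left one (cabinet y 3 to 170 mm): 0 shut, 1.75 open, swinging towards the robot about passive_hinge (clockwise from above). Held shut by its flush bolt; once free it has the same hinge friction as the other and stays where left.
- passive_leaf: The passive door's leaf with its handle and bolt; origin on its hinge axis at bench height, axes as the cabinet's when shut. Finger pushes of more than 50 N on this leaf or its bolt damage it.
- active_handle (a point): Middle of the active door's handle: a level bar of 10 mm diameter and 84 mm length along the door (between post axes), its axis 42 mm off the door's face (clear gap 37 mm), 168 mm above the bench, 22 mm below the door's top edge. A post at each end joins it to the door; it can be hooked from above between bar and door.
- passive_handle (a point): Middle of the passive door's handle, the same bar, on the passive door.
- active_hinge (a point): Point on the active door's vertical hinge axis, at handle height: cabinet x = -25, y = -172 mm. The handle's middle lies 68 mm along the door from it.
- passive_hinge (a point): Point on the passive door's vertical hinge axis, at handle height: cabinet x = -25, y = 172 mm.
- pocket (a point): Middle of the mouth of the bolt pocket in the passive door's face, at the leaf's top edge (z = 190 mm). With the active door open the pocket is open at the top, to the front and to the right; behind it a back plate (front side 17 mm farther in than this point), to the left the leaf (25 mm to the left of this point); its floor is 68 mm down.
- thumb_range (a point): Middle height of where the top of the bolt's thumb tab may be: the real top lies up to 12 mm above or below, differently each time and not reported (find it by touch or sight). Steel tab 34 (y) x 17 (x) x 10 high, in the pocket. It slides down against about 6 N friction; the door is free after 15.5 mm, hard stop after 18 mm; it stays down.
- keeper (a point): Top middle of the steel keeper eye fixed to the cabinet's top front edge over the passive door (cabinet y 59 to 91, x -28 to 20 mm), level with the cabinet's top. The 10 mm bolt rod of the passive door stands through it, 7.5 mm proud, while bolted, and sinks below it when drawn.
- crate: Loose open teal plastic crate of steel pins, 90 (x) by 110 (y) by 50 high, about 0.35 kg, standing on the bench before the passive door. Origin: centre of its underside.
- mat_centre (a point): Centre of a flat rubber mat let in flush with the bench (150 by 180 mm, no step), beside the cabinet to the robot's left.
- carton: Bystander: cardboard carton 90 by 170 by 50 mm, far to the right. Origin: centre of its underside.
- flask: Bystander: red flask, 70 mm diameter, 170 high, to the left of the cabinet. Origin: centre of its underside.
- sorter: Bystander: steel sorter tray with compartments, 110 by 160 by 30 mm, near the robot to the right. Origin: centre of its underside.
Mind the look-alikes: they are no part of the job. There is more than one size of the crate; the job needs the middle-sized.

How it is judged:
By the outcome, as a careful person would: the job done as asked, in the order asked, and still so for the second after the job is handed in, with the robot touching nothing.
It also fails if it takes over 67 s, if anything falls off the work surface, if the arm or the gripper's body presses on something with over 40 N, if the wrist force passes 120 N, or if a joint passes its speed limit or range.

## Working session

There is one attempt and no reset: what is moved stays moved. The work goes in short steps, Python scripts to look and compute and a shell command to move; the robot and the scene stay as the last step left them, time stands still between calls to the robot, and variables do not carry over. Pictures are saved under pics/ and viewed, at most 10 in all, crops included, and the job is handed in when it is done.

```bash
mkdir -p pics; cat > h.py <<'E'
import numpy as np, cv2
from scipy.spatial.transform import Rotation as R
from plant import robot
def K(p): return np.array([[p["fx"],0,p["cx"]],[0,p["fy"],p["cy"]],[0,0,1.]])
def ray(p,u,v):
    Rm=R.from_rotvec(p["rvec"]).as_matrix(); o=-Rm.T@np.array(p["tvec"])
    d=Rm.T@np.array([(u-p["cx"])/p["fx"],(v-p["cy"])/p["fy"],1.]); return o,d/np.linalg.norm(d)
def atz(p,u,v,z):
    o,d=ray(p,u,v); return o+d*(z-o[2])/d[2]
def tri(p1,a,p2,b):
    o1,d1=ray(p1,*a);o2,d2=ray(p2,*b)
    A=np.stack([d1,-d2],1); s=np.linalg.lstsq(A,o2-o1,rcond=None)[0]
    x,y=o1+d1*s[0],o2+d2*s[1]; return (x+y)/2,np.linalg.norm(x-y)
def proj(p,X):
    return cv2.projectPoints(np.array(X,float).reshape(-1,1,3),np.array(p["rvec"]),np.array(p["tvec"]),K(p),None)[0].reshape(-1,2)
def save(p,n): cv2.imwrite("pics/"+n,p["frame"][:,:,::-1])
E
python3 - <<'E'
from h import *
np.set_printoptions(precision=3,suppress=True)
for c in("top","side"):
    p=robot.read_camera(c); save(p,c+"1.png")
    np.savez(c+".npz",**{k:p[k] for k in("fx","fy","cx","cy","rvec","tvec")})
    print(c,p["fx"],-R.from_rotvec(p["rvec"]).as_matrix().T@p["tvec"])
    for n in("crate","cabinet","active","passive","active_handle","passive_handle","carton","flask","sorter"):
        print(n,[(round(r["conf"],2),[int(x) for x in r["rect"]]) for r in robot.regions_of(p,n)][:4])
print(robot.read_state())
E
```

```text
top 439.3067762969464 [ 0.267 -0.113  1.678]
crate [(0.82, [110, 229, 170, 284]), (0.74, [208, 190, 239, 215]), (0.67, [201, 224, 222, 246])]
cabinet [(0.94, [194, 98, 296, 171])]
active [(0.6, [235, 153, 301, 175])]
passive [(0.57, [195, 152, 233, 172])]
active_handle [(0.81, [234, 150, 295, 175]), (0.56, [193, 149, 236, 169])]
passive_handle [(0.87, [197, 147, 235, 174])]
carton [(0.68, [345, 179, 390, 213])]
flask [(0.6, [135, 129, 161, 159])]
sorter [(0.85, [268, 242, 311, 276])]
side 374.9687747650983 [ 0.432 -1.142  0.794]
crate [(0.74, [228, 189, 257, 221]), (0.65, [164, 150, 214, 184]), (0.63, [199, 192, 220, 212])]
cabinet [(0.7, [264, 144, 365, 248])]
active [(0.54, [265, 145, 365, 252])]
passive [(0.67, [264, 149, 286, 198])]
active_handle [(0.89, [270, 167, 305, 249])]
passive_handle [(0.87, [265, 150, 285, 200])]
carton [(0.9, [246, 292, 291, 368]), (0.75, [263, 143, 363, 252]), (0.29, [264, 148, 285, 198])]
flask [(0.77, [279, 128, 294, 150]), (0.72, [228, 166, 264, 188]), (0.21, [262, 151, 286, 200])]
sorter [(0.89, [160, 234, 202, 280])]
{'t': 1.0, 'q': array([-1.262,  0.13 ,  1.488,  0.   ,  1.523, -0.085]), 'dq': array([ 0.001, -0.   ,  0.001,  0.001, -0.   , -0.001]), 'joint_torque': array([ -0.001, -55.979, -49.206,   0.077,   0.023,   0.   ]), 'tool_pos': array([ 0.23 , -0.554,  0.233]), 'orientation': array([3.081, 0.615, 0.   ]), 'force': array([-0.392, -0.01 , -0.286]), 'wrist_torque': array([ 0.016, -0.009,  0.005]), 'gripper_force': 0.0, 'opening': 0.0931206649455174}
```

```bash
python3 - <<'E'
import cv2
t=cv2.imread("pics/top1.png")[90:300,90:400]; s=cv2.imread("pics/side1.png")[115:375,140:400]
t=cv2.resize(t,None,fx=2.5,fy=2.5,interpolation=cv2.INTER_CUBIC);s=cv2.resize(s,None,fx=2.3,fy=2.3,interpolation=cv2.INTER_CUBIC)
cv2.imwrite("pics/t1c.png",t);cv2.imwrite("pics/s1c.png",s)
E
```

```text
(no output)
```

View pics/t1c.png

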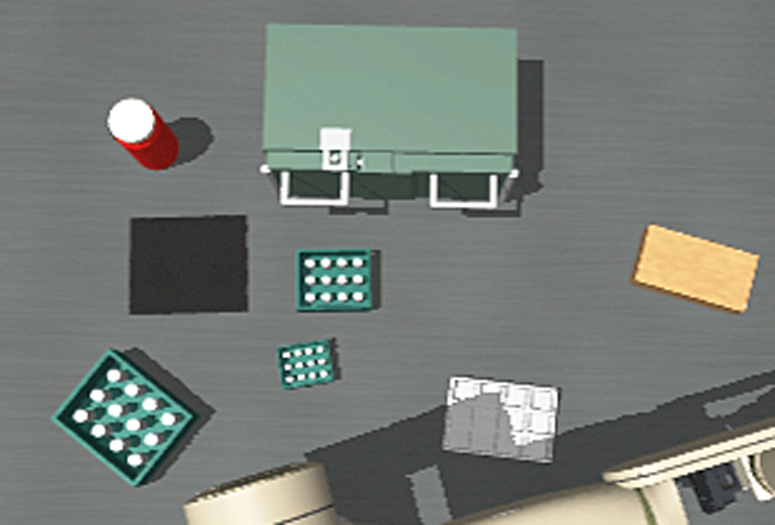

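View pics/s1c.png

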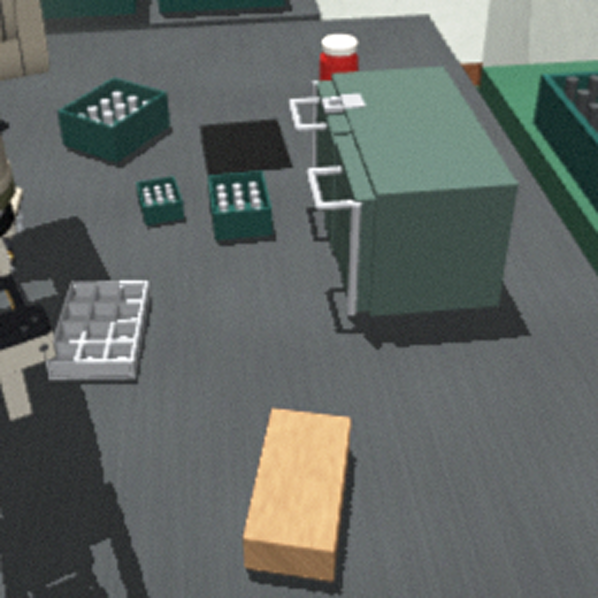

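Top crop: the cabinet is at the top, with its keeper at (335,148). The passive handle bar runs (285..345,203) and the active one (433..495,206). The mat is at (189,265) and the flask at (140,130).

Crate candidates, in top pixels:
- Large: (140,257)
- Middle: (224,202), in front of the passive door
- Small: (212,236)

I choose the one at (224,202) and will check it in a close crop.

```bash
python3 - <<'E'
from h import *
np.set_printoptions(precision=3,suppress=True)
T=dict(np.load("top.npz"));S=dict(np.load("side.npz"))
t=lambda x,y:(90+x/2.5,90+y/2.5); s=lambda x,y:(140+x/2.3,115+y/2.3)
for n,a,z in[("keeper",(335,148),.2),("carcR",(517,152),.2),("carcL",(265,150),.2),("backL",(268,25),.2),("backR",(517,29),.2),
 ("phL",(285,203),.168),("phR",(345,201),.168),("ahL",(435,206),.168),("ahR",(495,206),.168),
 ("mat1",(130,217),0),("mat2",(246,215),0),("mat3",(247,311),0),("mat4",(131,314),0),
 ("cr1",(298,250),.05),("cr2",(371,250),.05),("cr3",(371,310),.05),("cr4",(298,310),.05),("smallcrate",(306,362),.04),
 ("sort",(500,420),.03),("flask",(132,120),.17),("big1",(112,350),.08),("big2",(205,415),.08),("big3",(135,485),.08),("big4",(53,418),.08)]:
    print(n,atz(T,*t(*a),z))
print("tri",tri(T,t(435,206),S,s(308,172)),tri(T,t(495,206),S,s(317,206)),tri(T,t(285,203),S,s(292,102)),tri(T,t(345,201),S,s(297,128)))
print("crate tri far-right corner,near-right",tri(T,t(371,250),S,s(270,209)),tri(T,t(371,310),S,s(215,212)))
im=cv2.imread("pics/top1.png")[180:260,180:260]
cv2.imwrite("pics/crate.png",cv2.resize(im,None,fx=5,fy=5,interpolation=cv2.INTER_CUBIC))
E
```

```text
keeper [ 0.632 -0.014  0.2  ]
carcR [ 0.634 -0.266  0.2  ]
carcL [0.626 0.082 0.2  ]
backL [0.806 0.086 0.2  ]
backR [ 0.811 -0.263  0.2  ]
phL [0.559 0.055 0.168]
phR [ 0.564 -0.029  0.168]
ahL [ 0.561 -0.155  0.168]
ahR [ 0.563 -0.239  0.168]
mat1 [0.562 0.311 0.   ]
mat2 [0.571 0.133 0.   ]
mat3 [0.422 0.124 0.   ]
mat4 [0.412 0.3   0.   ]
cr1 [0.511 0.045 0.05 ]
cr2 [ 0.514 -0.064  0.05 ]
cr3 [ 0.424 -0.067  0.05 ]
cr4 [0.421 0.041 0.05 ]
smallcrate [0.345 0.027 0.04 ]
sort [ 0.267 -0.263  0.03 ]
flask [0.671 0.275 0.17 ]
big1 [0.352 0.305 0.08 ]
big2 [0.263 0.165 0.08 ]
big3 [0.162 0.259 0.08 ]
big4 [0.253 0.382 0.08 ]
tri (array([ 0.561, -0.155,  0.168]), np.float64(0.00012717816752976416)) (array([ 0.562, -0.239,  0.169]), np.float64(0.0014332626421116846)) (array([0.561, 0.055, 0.166]), np.float64(0.0027709250268309416)) (array([ 0.562, -0.029,  0.167]), np.float64(0.0042196034334066575))
crate tri far-right corner,near-right (array([ 0.515, -0.064,  0.048]), np.float64(0.00043094959333519236)) (array([ 0.427, -0.067,  0.051]), np.float64(0.007257833346579722))
```

View pics/crate.png

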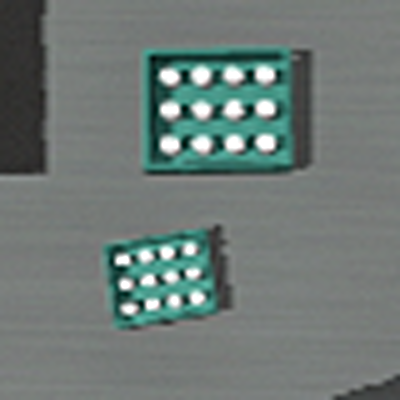

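The crop confirms it: the larger crate, at about (224,202) in the picture, measures 90x110. It is in front of the passive door, centred near (0.468,-0.011). The small look-alike is below it.

Plan: push it in +y from its right side with two half-open fingers, then correct in x.

```bash
cat >> h.py <<'E'
def plan(pts):
    "pts: (x,y,z,yaw_deg of tool y axis from world x); tool down. prints shares"
    s=robot.read_state(); R0=R.from_rotvec(s["orientation"])
    for x,y,z,yaw in pts:
        c,sn=np.cos(np.radians(yaw)),np.sin(np.radians(yaw))
        ya=np.array([c,sn,0]);za=np.array([0,0,-1.]);Rt=R.from_matrix(np.stack([np.cross(ya,za),ya,za],1))
        d=R0.inv().apply(np.array([x,y,z])-s["tool_pos"]); w=(R0.inv()*Rt).as_rotvec()/np.pi
        print((x,y,z,yaw),np.round(d,4),np.round(w,4))
E
python3 -c "
from h import *
plan([(.447,-.11,.15,0),(.447,-.11,.03,0)])"
```

```text
(0.447, -0.11, 0.15, 0) [ 0.3705 -0.3269  0.0826] [ 0.      0.     -0.3746]
(0.447, -0.11, 0.03, 0) [ 0.3705 -0.3269  0.2026] [ 0.      0.     -0.3746]
```

```bash
python3 -m handwheel '[[-0.08,0.37,-0.327,0.05,0,0,-0.375],[-0.08,0.37,-0.327,0.05,0,0,-0.375],[-0.08,0.37,-0.327,0.05,0,0,-0.375],[-0.08,0.37,-0.327,0.05,0,0,-0.375],[-0.08,0.37,-0.327,0.05,0,0,-0.375],[-0.08,0.37,-0.327,0.05,0,0,-0.375],[-0.08,0.37,-0.327,0.083,0,0,-0.375],[-0.08,0.37,-0.327,0.083,0,0,-0.375],[-0.08,0.37,-0.327,0.083,0,0,-0.375],[-0.08,0.37,-0.327,0.083,0,0,-0.375],[-0.08,0.37,-0.327,0.14,0,0,-0.375],[-0.08,0.37,-0.327,0.203,0,0,-0.375],[-0.08,0.37,-0.327,0.203,0,0,-0.375],[-0.08,0.37,-0.327,0.203,0,0,-0.375]]' 20; python3 -c "
from h import *
plan([(.447,.1,.03,0),(.447,.1545,.03,0)])"
```

```text
t: 2.75
tool_pos: [0.4477, -0.1117, 0.032]
orientation: [2.22, 2.219, 0.001]
force: [0.6, -0.8, -0.1]
opening: 0.0506
gripper_force: 0.0
(0.447, 0.1, 0.03, 0) [ 0.2117 -0.0008  0.0018] [ 0.0007  0.0003 -0.0002]
(0.447, 0.1545, 0.03, 0) [ 0.2662 -0.0008  0.0017] [ 0.0007  0.0003 -0.0002]
```

```bash
python3 -m handwheel '[[-0.08,0.015,0,0,0,0,0],[-0.08,0.027,0,0,0,0,0],[-0.08,0.036,0,0,0,0,0],[-0.08,0.045,0,0,0,0,0],[-0.08,0.06,0,0,0,0,0],[-0.08,0.075,0,0,0,0,0],[-0.08,0.09,0,0,0,0,0],[-0.08,0.105,0,0,0,0,0],[-0.08,0.12,0,0,0,0,0],[-0.08,0.135,0,0,0,0,0],[-0.08,0.15,0,0,0,0,0],[-0.08,0.165,0,0,0,0,0],[-0.08,0.18,0,0,0,0,0],[-0.08,0.195,0,0,0,0,0],[-0.08,0.21,0,0,0,0,0],[-0.08,0.225,0,0,0,0,0],[-0.08,0.24,0,0,0,0,0],[-0.08,0.25,0,0,0,0,0],[-0.08,0.259,0,0,0,0,0],[-0.08,0.266,0,0,0,0,0]]'; python3 -m handwheel '[[-0.08,0,0,0,0,0,0],[-0.08,0,0,0,0,0,0],[-0.08,-0.02,0,-0.0,0,0,0],[-0.08,-0.03,0,-0.06,0,0,0],[-0.08,-0.1,-0.04,-0.1,0,0,0],[-0.08,-0.15,-0.04,-0.1,0,0,0]]'; python3 - <<'E'
from h import *
p=robot.read_camera("top"); save(p,"top2.png")
im=cv2.resize(p["frame"][150:300,90:240,::-1],None,fx=4,fy=4,interpolation=cv2.INTER_CUBIC); cv2.imwrite("pics/top2c.png",im)
for r in robot.regions_of(p,"crate"): print(r["conf"],r["rect"],atz(p,(r["rect"][0]+r["rect"][2])/2,(r["rect"][1]+r["rect"][3])/2,.05))
E
```

```text
t: 5.25
tool_pos: [0.4461, 0.1563, 0.0296]
orientation: [-2.22, -2.223, 0.0]
force: [-0.4, -1.5, -0.3]
opening: 0.05
gripper_force: 0.7
t: 6.0
tool_pos: [0.4085, 0.0157, 0.1301]
orientation: [2.216, 2.223, 0.004]
force: [0.3, -1.2, -0.3]
opening: 0.0504
gripper_force: 0.0
0.94 [114.6, 228.1, 165.1, 285.9] [0.25623416 0.28744066 0.05      ]
0.8 [149.2, 188.1, 180.0, 221.2] [0.45104165 0.20830661 0.05      ]
0.21 [194.8, 103.2, 297.9, 174.5] [ 0.71213229 -0.08797289  0.05      ]
```

View pics/top2c.png

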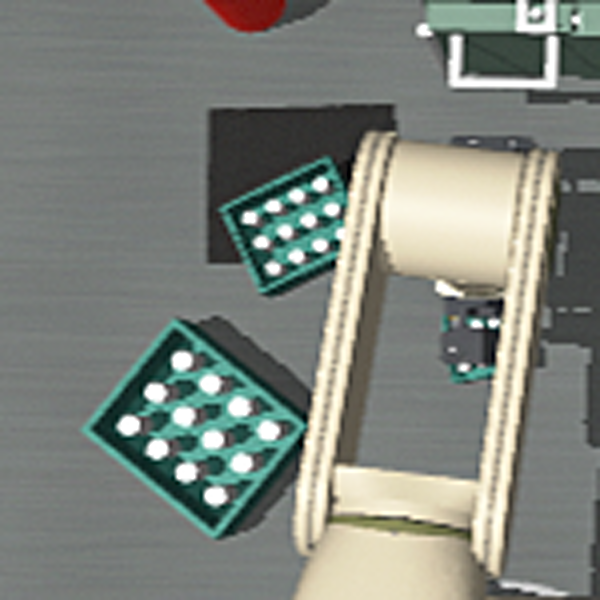

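The crate is now on the mat, but short in x and turned by about 25° (corners at (222,208), (328,157) and (265,293)). I'll square it up with a wide two-finger push in +x.

```bash
python3 - <<'E'
from h import *
np.set_printoptions(precision=3,suppress=True)
T=dict(np.load("top.npz"))
f=lambda x,y:atz(T,90+x/4,150+y/4,.05)
a,b,c=f(222,208),f(328,157),f(265,293);print(a,b,c,"centre",(b+c)/2,"4th",b+c-a,np.degrees(np.arctan2(*(a-b)[[0,1]])))
for n,z in((("m1"),(207,107)),("m2",(394,105)),("m3",(207,262))): print(n,atz(T,90+z[0]/4,150+z[1]/4,0))
s=robot.read_state();print(s["q"],s["tool_pos"])
plan([(.36,.18,.15,90),(.36,.18,.15,-90)])
E
```

```text
[0.459 0.28  0.05 ] [0.51  0.184 0.05 ] [0.381 0.235 0.05 ] centre [0.445 0.21  0.05 ] 4th [0.432 0.139 0.05 ] -27.964001243157494
m1 [0.563 0.312 0.   ]
m2 [0.57  0.132 0.   ]
m3 [0.413 0.303 0.   ]
[-0.096 -0.347  2.121 -0.002  1.364 -0.091] [0.408 0.011 0.13 ]
(0.36, 0.18, 0.15, 90) [ 0.168 -0.049 -0.021] [ 0.     0.001 -0.502]
(0.36, 0.18, 0.15, -90) [ 0.168 -0.049 -0.021] [ 0.001 -0.     0.498]
```

```bash
python3 -m handwheel '[[-0.5,0.1,-0.053,-0.01,0,0,0.06],[-0.5,0.189,-0.053,-0.01,0,0,0.5],[-0.5,0.189,-0.053,-0.01,0,0,0.5],[-0.5,0.189,-0.053,-0.01,0,0,0.5],[-0.5,0.189,-0.053,-0.01,0,0,0.5],[-0.5,0.189,-0.053,-0.01,0,0,0.5],[-0.5,0.189,-0.053,-0.01,0,0,0.5],[-0.5,0.189,-0.053,-0.01,0,0,0.5],[-0.5,0.189,-0.053,-0.01,0,0,0.5],[-0.5,0.189,-0.053,-0.01,0,0,0.5],[-0.5,0.189,-0.053,0.03,0,0,0.5],[-0.5,0.189,-0.053,0.088,0,0,0.5],[-0.5,0.189,-0.053,0.088,0,0,0.5],[-0.5,0.189,-0.053,0.088,0,0,0.5]]'; python3 -c "
from h import *
plan([(.4395,.205,.042,-90)])"
```

```text
t: 7.85
tool_pos: [0.3556, 0.2058, 0.0413]
orientation: [-3.141, -0.005, -0.001]
force: [0.5, -0.8, 0.6]
opening: 0.0698
gripper_force: 0.0
(0.4395, 0.205, 0.042, -90) [ 0.0839  0.0011 -0.0006] [-0.0001 -0.0002  0.001 ]
```

```bash
python3 -m handwheel '[[-0.5,0.008,0,0,0,0,0],[-0.5,0.016,0,0,0,0,0],[-0.5,0.024,0,0,0,0,0],[-0.5,0.032,0,0,0,0,0],[-0.5,0.04,0,0,0,0,0],[-0.5,0.048,0,0,0,0,0],[-0.5,0.056,0,0,0,0,0],[-0.5,0.064,0,0,0,0,0],[-0.5,0.072,0,0,0,0,0],[-0.5,0.079,0,0,0,0,0],[-0.5,0.084,0,0,0,0,0],[-0.5,0.084,0,0,0,0,0],[-0.5,0.06,0,0,0,0,0],[-0.5,0.04,0,0,0,0,0],[-0.5,0.03,0,-0.06,0,0,0],[-0.5,0.02,0.08,-0.1,0,0,0],[-0.5,0.02,0.15,-0.14,0,0,0],[-0.5,0.02,0.2,-0.14,0,0,0]]'; python3 - <<'E'
from h import *
p=robot.read_camera("top"); save(p,"top3.png")
im=cv2.resize(p["frame"][120:270,90:290,::-1],None,fx=4,fy=4,interpolation=cv2.INTER_CUBIC); cv2.imwrite("pics/top3c.png",im)
for r in robot.regions_of(p,"crate")[:2]: print(r["conf"],r["rect"],atz(p,(r["rect"][0]+r["rect"][2])/2,(r["rect"][1]+r["rect"][3])/2,.05))
plan([(.584,-.197,.25,-90)])
E
```

```text
t: 10.1
tool_pos: [0.3761, 0.0333, 0.1749]
orientation: [3.141, 0.005, 0.006]
force: [1.0, 0.2, 0.3]
opening: 0.0695
gripper_force: 0.0
0.78 [112.1, 232.1, 163.5, 284.7] [0.25098539 0.2945649  0.05      ]
0.61 [157.2, 177.8, 190.4, 207.3] [0.49745828 0.17664808 0.05      ]
(0.584, -0.197, 0.25, -90) [ 0.209   0.2251 -0.0733] [ 0.0008 -0.0015 -0.002 ]
```

View pics/top3c.png

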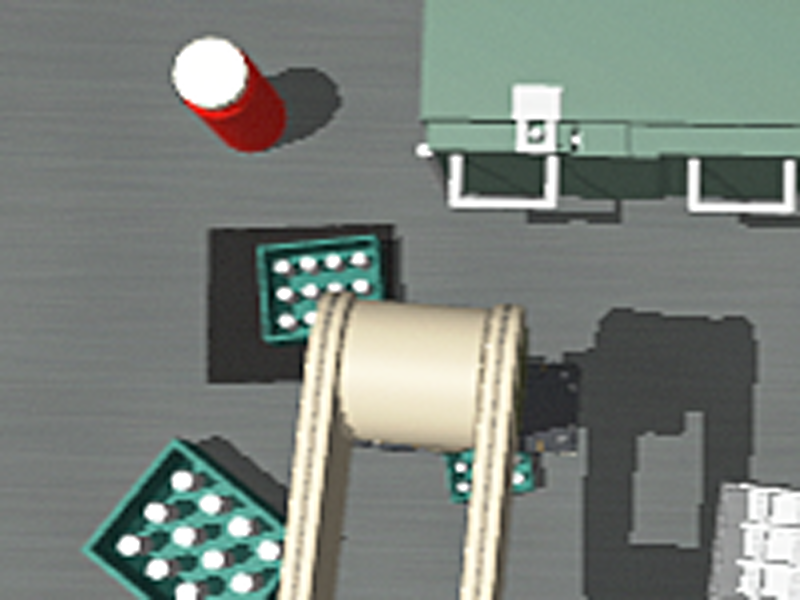

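Crate centre is now near (322,289) in the crop: good in x, about 37 mm short in y. One more centred two-finger push in +y.

```bash
python3 -m handwheel '[[-0.1,0.114,-0.075,-0.02,0,0,-0.5],[-0.1,0.114,-0.075,-0.02,0,0,-0.5],[-0.1,0.114,-0.075,-0.02,0,0,-0.5],[-0.1,0.114,-0.075,-0.02,0,0,-0.5],[-0.1,0.114,-0.075,-0.02,0,0,-0.5],[-0.1,0.114,-0.075,-0.02,0,0,-0.5],[-0.1,0.114,-0.075,-0.02,0,0,-0.5],[-0.1,0.114,-0.075,-0.02,0,0,-0.5],[-0.1,0.114,-0.075,-0.02,0,0,-0.5],[-0.1,0.114,-0.075,-0.0,0,0,-0.5]]'; python3 - <<'E'
from h import *
np.set_printoptions(precision=4,suppress=True)
T=dict(np.load("top.npz"));f=lambda x,y:atz(T,90+x/4,120+y/4,.05)
print([f(*c) for c in((258,247),(378,237),(267,342),(322.5,289.5))], f(424,151)[:2],f(390,151)[:2])
p=robot.read_camera("top"); r=robot.regions_of(p,"crate")[:2]
print([(q["rect"],atz(p,(q["rect"][0]+q["rect"][2])/2,(q["rect"][1]+q["rect"][3])/2,.05)) for q in r])
plan([(.49,.108,.042,0),(.49,.1545,.042,0)])
E
```

```text
t: 11.45
tool_pos: [0.4904, 0.1108, 0.1737]
orientation: [2.217, 2.223, 0.004]
force: [-0.3, 0.3, -0.7]
opening: 0.0511
gripper_force: 0.0
[array([0.5362, 0.2509, 0.05  ]), array([0.549 , 0.1393, 0.05  ]), array([0.447 , 0.2372, 0.05  ]), array([0.4978, 0.1885, 0.05  ])] [0.6328 0.1001] [0.6318 0.1322]
[([112.6, 231.0, 147.2, 282.7], array([0.2558, 0.3237, 0.05  ])), ([201.5, 225.1, 226.2, 244.9], array([0.3437, 0.0209, 0.05  ]))]
(0.49, 0.108, 0.042, 0) [-0.0023  0.0028  0.1281] [-0.0013  0.0001  0.0005]
(0.49, 0.1545, 0.042, 0) [0.0442 0.0029 0.1281] [-0.0013  0.0001  0.0005]
```

```bash
python3 -m handwheel '[[-0.1,-0.001,0.004,0.06,0,0,0],[-0.1,-0.001,0.004,0.11,0,0,0],[-0.1,-0.001,0.004,0.128,0,0,0],[-0.1,-0.001,0.004,0.128,0,0,0],[-0.1,0.007,0.004,0.128,0,0,0],[-0.1,0.015,0.004,0.128,0,0,0],[-0.1,0.023,0.004,0.128,0,0,0],[-0.1,0.031,0.003,0.128,0,0,0],[-0.1,0.039,0.002,0.128,0,0,0],[-0.1,0.044,0.001,0.128,0,0,0],[-0.1,0.044,0.001,0.128,0,0,0],[-0.1,0.02,0.001,0.128,0,0,0],[-0.1,0.004,0,0.128,0,0,0],[-0.1,0.004,0,0.06,0,0,0],[1,0.004,0,-0.05,0,0,0],[1,0.004,0,-0.05,0,0,0],[1,0.004,0,-0.05,0,0,0]]'; python3 - <<'E'
from h import *
plan([(.584,-.197,.25,-90),(.584,-.197,.162,-90)])
E
```

```text
t: 13.68
tool_pos: [0.4924, 0.1137, 0.2285]
orientation: [2.217, 2.218, 0.012]
force: [-0.1, 0.8, 0.2]
opening: 0.0255
gripper_force: 0.0
(0.584, -0.197, 0.25, -90) [-0.3107  0.0917 -0.0211] [ 0.002  -0.0028  0.5001]
(0.584, -0.197, 0.162, -90) [-0.3108  0.0908  0.0669] [ 0.002  -0.0028  0.5001]
```

```bash
python3 -m handwheel '[[1,-0.06,0.09,-0.03,0,0,0.5],[1,-0.12,0.09,-0.03,0,0,0.5],[1,-0.18,0.09,-0.03,0,0,0.5],[1,-0.24,0.09,-0.03,0,0,0.5],[1,-0.311,0.09,-0.03,0,0,0.5],[1,-0.311,0.09,-0.03,0,0,0.5],[1,-0.311,0.09,-0.03,0,0,0.5],[1,-0.311,0.09,-0.03,0,0,0.5],[1,-0.311,0.09,-0.03,0,0,0.5],[1,-0.311,0.09,-0.03,0,0,0.5],[1,-0.311,0.09,-0.03,0,0,0.5]]'; python3 - <<'E'
from h import *
np.set_printoptions(precision=4,suppress=True)
T=robot.read_camera("top");save(T,"top4.png")
for n in("crate",):
  for r in robot.regions_of(T,n)[:3]: print(r["conf"],r["rect"],atz(T,(r["rect"][0]+r["rect"][2])/2,(r["rect"][1]+r["rect"][3])/2,.05))
s=robot.read_state();R0=R.from_rotvec(s["orientation"]);w=robot.read_camera("wrist");save(w,"w1.png")
print(w["fx"],w["cx"],w["cy"],w["T_tool_cam"])
plan([(.584,-.197,.25,-90),(.584,-.197,.162,-90)])
E
```

```text
t: 15.05
tool_pos: [0.5794, -0.1972, 0.2518]
orientation: [-3.141, -0.004, 0.002]
force: [0.1, 0.7, -0.3]
opening: 0.0009
gripper_force: 0.0
0.77 [112.9, 231.5, 170.5, 285.4] [0.2512 0.2804 0.05  ]
0.71 [149.0, 179.0, 182.3, 206.2] [0.4964 0.207  0.05  ]
297.3186396354542 261.71489760562326 190.70640673337496 [[ 0.0001 -0.9606 -0.278   0.0785]
 [ 1.     -0.0001  0.0009  0.0012]
 [-0.0009 -0.278   0.9606 -0.1517]
 [ 0.      0.      0.      1.    ]]
(0.584, -0.197, 0.25, -90) [ 0.0043 -0.0002  0.0024] [-0.0001  0.0001  0.0006]
(0.584, -0.197, 0.162, -90) [ 0.0044 -0.0002  0.0904] [-0.0001  0.0001  0.0006]
```

View pics/w1.png

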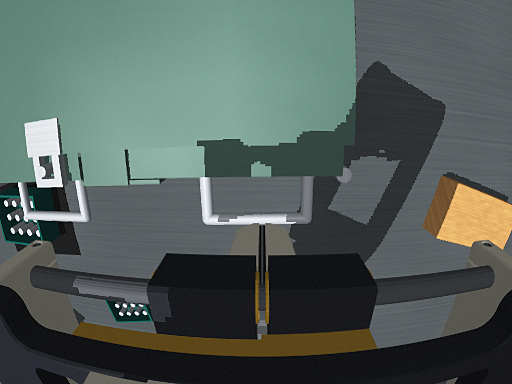

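```bash
cat >> h.py <<'E'
W=dict(f=297.3186,cx=261.715,cy=190.706,T=np.array([[.0001,-.9606,-.278,.0785],[1,-.0001,.0009,.0012],[-.0009,-.278,.9606,-.1517],[0,0,0,1]]))
def wray(u,v,pos,ori):
    d=np.array([u-W["cx"],v-W["cy"]]);r=np.linalg.norm(d);th=r/W["f"]
    c=np.r_[d/r*np.sin(th),np.cos(th)];R0=R.from_rotvec(ori)
    return R0.apply(W["T"][:3,3])+pos, R0.apply(W["T"][:3,:3]@c)
def watz(u,v,z,pos=None,ori=None):
    if pos is None: s=robot.read_state();pos,ori=s["tool_pos"],s["orientation"]
    o,d=wray(u,v,pos,ori);return o+d*(z-o[2])/d[2]
E
python3 - <<'E'
from h import *
np.set_printoptions(precision=4,suppress=True)
for n,u,v,z in(("barL",207,218,.168),("barR",306,218,.168),("edge",270,177,.19),("keeper",46,168,.2),("overlapL",128,181,.1945),("overlapLback",127,150,.1945)): print(n,watz(u,v,z))
im=cv2.imread("pics/top4.png")[150:240,120:270];cv2.imwrite("pics/top4c.png",cv2.resize(im,None,fx=5,fy=5,interpolation=cv2.INTER_CUBIC))
E
```

```text
barL [ 0.5653 -0.1515  0.168 ]
barR [ 0.5655 -0.2367  0.168 ]
edge [ 0.6068 -0.2047  0.19  ]
keeper [ 0.6189 -0.0147  0.2   ]
overlapL [ 0.6052 -0.0943  0.1945]
overlapLback [ 0.6296 -0.096   0.1945]
```

View pics/top4c.png

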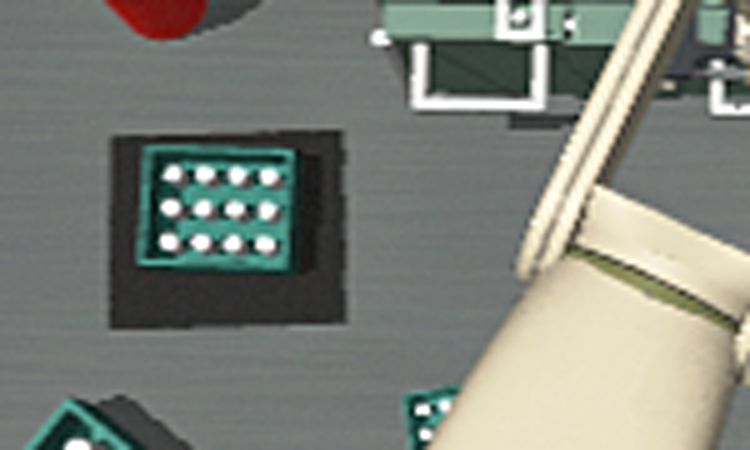

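The crate centre is now at crop (218,208) against a mat centre of (228,229), which is within about 1 cm. The carton and flask are undisturbed. Next: hook the active handle.

```bash
python3 -m handwheel '[[1,0.007,-0.001,0.03,0,0,0],[1,0.007,-0.001,0.06,0,0,0],[1,0.007,-0.001,0.08,0,0,0],[1,0.007,-0.001,0.09,0,0,0],[1,0.007,-0.001,0.09,0,0,0],[1,0.007,-0.001,0.09,0,0,0]]'; python3 - <<'E'
from h import *
s=robot.read_state();p=s["tool_pos"]
for th in(0,8,16,24,32,40,48,56,64,72,80,88,96):
    t=np.radians(th);c,n=np.cos(t),np.sin(t)
    q=np.array([.605-.029*c-.068*n,-.2635-.029*n+.068*c,p[2]])
    d=R.from_rotvec(s["orientation"]).inv().apply(q-p);print(th,np.round(d,3),round(-th/180,3))
E
```

```text
t: 15.95
tool_pos: [0.5875, -0.1966, 0.1641]
orientation: [3.141, 0.002, 0.003]
force: [-0.2, -0.5, 0.1]
opening: 0.0006
gripper_force: 0.0
0 [-0.011 -0.001 -0.   ] 0.0
8 [-0.021  0.004 -0.   ] -0.044
16 [-0.029  0.01  -0.   ] -0.089
24 [-0.037  0.017 -0.   ] -0.133
32 [-0.043  0.025 -0.   ] -0.178
40 [-0.048  0.033 -0.   ] -0.222
48 [-0.052  0.043 -0.   ] -0.267
56 [-0.055  0.053 -0.   ] -0.311
64 [-0.056  0.063 -0.   ] -0.356
72 [-0.056  0.073 -0.   ] -0.4
80 [-0.055  0.084 -0.   ] -0.444
88 [-0.052  0.093 -0.   ] -0.489
96 [-0.047  0.103 -0.   ] -0.533
```

```bash
python3 -m handwheel '[[1,-0.011,-0.001,0,0,0,0],[1,-0.021,0.004,0,0,0,-0.044],[1,-0.029,0.01,0,0,0,-0.089],[1,-0.037,0.017,0,0,0,-0.133],[1,-0.043,0.025,0,0,0,-0.178],[1,-0.048,0.033,0,0,0,-0.222],[1,-0.052,0.043,0,0,0,-0.267]]'; python3 -m handwheel '[[1,0,0,0,0,0,0]]'; python3 - <<'E'
from h import *
s=robot.read_state();p=s["tool_pos"];print(s["q"])
for th in(56,64,72,80,88,96):
    t=np.radians(th);c,n=np.cos(t),np.sin(t)
    q=np.array([.605-.029*c-.068*n,-.2635-.029*n+.068*c,p[2]])
    plan([(*q,-90+th)])
E
```

```text
t: 16.82
tool_pos: [0.5373, -0.2389, 0.1646]
orientation: [2.862, 1.288, 0.01]
force: [14.7, 5.5, -2.6]
opening: 0.0005
gripper_force: 6.1
t: 16.95
tool_pos: [0.5358, -0.2397, 0.1643]
orientation: [2.865, 1.283, 0.005]
force: [4.3, 1.4, 1.9]
opening: 0.0006
gripper_force: 1.5
[-5.08806384e-01  1.32613333e-01  1.61162751e+00  1.12963893e-03
  1.39348242e+00  2.19959530e-01]
(np.float64(0.5324088508656054), np.float64(-0.24951697216808544), np.float64(0.16432571250553882), -34) [-0.0095  0.004  -0.    ] [ 0.0012 -0.0005 -0.0431]
(np.float64(0.5311692415947734), np.float64(-0.2597557893610186), np.float64(0.16432571250553882), -26) [-0.018   0.0099  0.    ] [ 0.0012 -0.0005 -0.0876]
(np.float64(0.5313666640550561), np.float64(-0.27006748335506303), np.float64(0.16432571250553882), -18) [-0.0255  0.0169  0.    ] [ 0.0012 -0.0004 -0.132 ]
(np.float64(0.5329972756428288), np.float64(-0.28025134875600277), np.float64(0.16432571250553882), -10) [-0.032   0.0249  0.    ] [ 0.0013 -0.0003 -0.1765]
(np.float64(0.536029338358329), np.float64(-0.2901091682077837), np.float64(0.16432571250553882), -2) [-0.0374  0.0338  0.    ] [ 1.300e-03 -2.000e-04 -2.209e-01]
(np.float64(0.5404038365497194), np.float64(-0.2994490704678804), np.float64(0.16432571250553882), 6) [-0.0414  0.0432  0.0001] [ 1.300e-03 -1.000e-04 -2.654e-01]
```

```bash
python3 -m handwheel '[[1,-0.009,0.004,0,0,0,-0.043],[1,-0.018,0.01,0,0,0,-0.088],[1,-0.026,0.017,0,0,0,-0.132],[1,-0.032,0.025,0,0,0,-0.177],[1,-0.038,0.034,0,0,0,-0.221],[1,-0.042,0.044,0,0,0,-0.267],[1,-0.042,0.044,0,0,0,-0.267],[1,-0.042,0.044,0,0,0,-0.267],[1,-0.035,0.037,0,0,0,-0.267],[1,-0.035,0.037,0,0,0,-0.267],[1,-0.035,0.037,-0.06,0,0,-0.267],[1,-0.035,0.037,-0.12,0,0,-0.267],[1,-0.035,0.037,-0.12,0,0,-0.267]]'; python3 - <<'E'
from h import *
# cabinet origin approx (.630,-.092); pocket cab (-25, ~22?)
p=robot.read_camera("top");save(p,"top5.png")
for n in("active","passive","pocket"): print(n,[(round(r["conf"],2),r["rect"]) for r in robot.regions_of(p,n)][:2])
plan([(.50,-.07,.28,-90)])
E
```

```text
t: 18.58
tool_pos: [0.5413, -0.2916, 0.2901]
orientation: [2.091, 2.329, 0.002]
force: [0.3, 0.1, -0.3]
opening: 0.0006
gripper_force: 0.0
active [(0.77, [287.8, 160.6, 312.7, 217.6]), (0.22, [193.9, 150.9, 246.9, 173.6])]
passive [(0.65, [195.5, 150.3, 244.6, 173.1]), (0.27, [287.5, 162.0, 315.6, 216.3])]
pocket [(0.87, [196.7, 149.8, 247.2, 171.9])]
(0.5, -0.07, 0.28, -90) [ 0.2225 -0.0145  0.0013] [-9.000e-04  2.000e-04  5.343e-01]
```

```bash
python3 -m handwheel '[[1,0.06,0.03,0,0,0,-0.467],[1,0.12,0.06,0,0,0,-0.467],[1,0.17,0.092,0,0,0,-0.467],[1,0.213,0.092,0,0,0,-0.467],[1,0.213,0.092,0,0,0,-0.467],[1,0.213,0.092,0,0,0,-0.467],[1,0.213,0.092,0,0,0,-0.467],[1,0.213,0.092,0,0,0,-0.467],[1,0.213,0.092,0,0,0,-0.467],[1,0.213,0.092,0,0,0,-0.467],[1,0.213,0.092,0,0,0,-0.467]]'; python3 - <<'E'
from h import *
s=robot.read_state();print(s["tool_pos"],s["orientation"],s["q"])
w=robot.read_camera("wrist");save(w,"w2.png")
im=w["frame"][60:260,130:390,::-1];cv2.imwrite("pics/w2c.png",cv2.resize(im,None,fx=3,fy=3,interpolation=cv2.INTER_CUBIC))
E
```

```text
t: 20.15
tool_pos: [0.6074, -0.0684, 0.2822]
orientation: [0.003, -3.141, -0.0]
force: [0.8, 0.5, -0.4]
opening: 0.0004
gripper_force: 0.0
[ 0.60736086 -0.06840963  0.28220134] [ 3.35485077e-03 -3.14084660e+00 -1.91926345e-04] [-1.96013812e-01  1.46229346e-01  1.38129402e+00 -2.59089503e-05
  1.61482306e+00 -1.76894754e+00]
```

View pics/w2c.png

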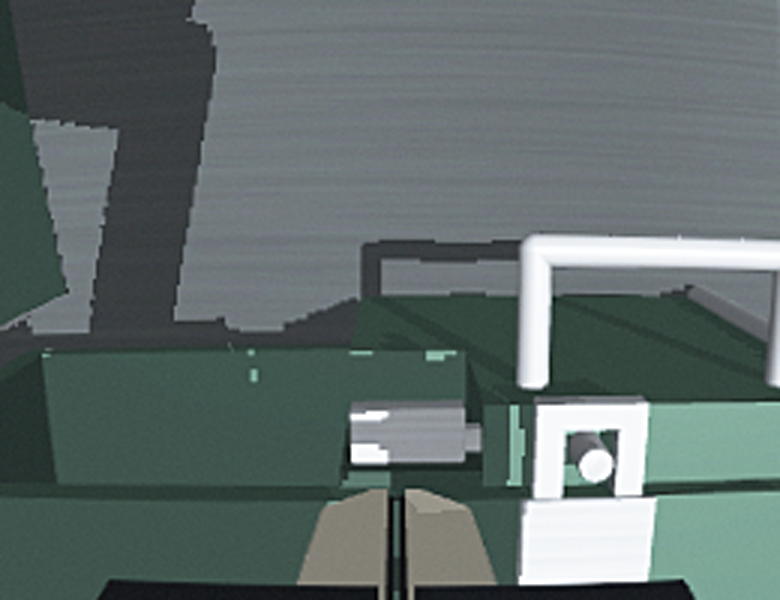

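The tab is the grey block at crop (350–465, 402–465), left of the rod at (596,462), and the pocket is open. I'll work out its height from its known width.

```bash
python3 - <<'E'
from h import *
np.set_printoptions(precision=4,suppress=True)
g=lambda x,y:(130+x/3,60+y/3)
for z in(.15,.156,.162,.168,.174):
    a,b,c,d=[watz(*g(*q),z) for q in((350,405),(465,405),(350,464),(465,462))]
    print(z,a[:2],b[:2],c[:2],"w",(b-a)[1],(d-c)[1],"d",(c-a)[0])
print("keeper",[watz(*g(*q),.2)[:2] for q in((537,398),(648,402),(520,583),(654,583))],"leaf edge right z.19",watz(*g(484,404),.19), "leaf edge R z.19 back",watz(*g(484,486),.19))
print("handle bar",watz(*g(540,252),.168), watz(*g(777,254),.168))
print("active door edge top",watz(*g(66,291),.19))
E
```

```text
0.15 [ 0.6156 -0.082 ] [ 0.6155 -0.0436] [ 0.6366 -0.0822] w 0.038359443784604486 0.039174990649445796 d 0.02101302626899959
0.156 [ 0.6138 -0.0817] [ 0.6137 -0.0441] [ 0.6344 -0.0819] w 0.03754949342496855 0.03834782021539512 d 0.020569341311543532
0.162 [ 0.612  -0.0814] [ 0.6119 -0.0446] [ 0.6321 -0.0816] w 0.0367395430653326 0.03752064978134447 d 0.02012565635408725
0.168 [ 0.6101 -0.081 ] [ 0.61   -0.0451] [ 0.6298 -0.0813] w 0.03592959270569666 0.036693479347293806 d 0.01968197139663108
0.174 [ 0.6083 -0.0807] [ 0.6082 -0.0456] [ 0.6275 -0.081 ] w 0.03511964234606073 0.03586630891324313 d 0.019238286439174912
keeper [array([ 0.5983, -0.0278]), array([0.5994, 0.0043]), array([ 0.6558, -0.0296]), array([0.6572, 0.0123])] leaf edge right z.19 [ 0.603  -0.0415  0.19  ] leaf edge R z.19 back [ 0.6284 -0.0406  0.19  ]
handle bar [ 0.5617 -0.0233  0.168 ] [0.5598 0.0546 0.168 ]
active door edge top [ 0.5693 -0.1625  0.19  ]
```

```bash
python3 -m handwheel '[[1,-0.003,0.002,0.03,0,0,0],[1,-0.003,0.002,0.06,0,0,0],[1,-0.003,0.002,0.08,0,0,0],[1,-0.003,0.002,0.084,0,0,0],[1,-0.003,0.002,0.084,0,0,0]]'; python3 -m handwheel '[[1,0,0,0.002,0,0,0],[1,0,0,0.004,0,0,0],[1,0,0,0.006,0,0,0],[1,0,0,0.008,0,0,0]]';python3 -m handwheel '[[1,0,0,0.002,0,0,0],[1,0,0,0.004,0,0,0],[1,0,0,0.006,0,0,0],[1,0,0,0.008,0,0,0]]'
```

```text
t: 20.82
tool_pos: [0.6108, -0.0664, 0.1994]
orientation: [-0.006, 3.141, -0.0]
force: [-0.4, 0.7, -0.1]
opening: 0.0008
gripper_force: 0.0
t: 21.32
tool_pos: [0.6113, -0.0666, 0.192]
orientation: [-0.007, 3.139, -0.001]
force: [-0.5, -0.4, 5.0]
opening: 0.0004
gripper_force: 2.6
t: 21.82
tool_pos: [0.6113, -0.0666, 0.184]
orientation: [-0.007, 3.139, -0.001]
force: [-0.9, 0.6, 4.9]
opening: 0.0005
gripper_force: 2.6
```

```bash
python3 -m handwheel '[[1,0,0,0.002,0,0,0],[1,0,0,0.004,0,0,0],[1,0,0,0.005,0,0,0]]';python3 -m handwheel '[[1,0,0,0.001,0,0,0],[1,0,0,0.002,0,0,0]]';python3 -m handwheel '[[1,0,0,0.001,0,0,0],[1,0,0,0.002,0,0,0]]'
```

```text
t: 22.2
tool_pos: [0.6121, -0.0669, 0.1824]
orientation: [-0.007, 3.137, -0.002]
force: [-8.6, 0.5, 25.6]
opening: 0.0005
gripper_force: 12.7
t: 22.45
tool_pos: [0.6124, -0.0671, 0.1821]
orientation: [-0.007, 3.135, -0.003]
force: [-13.1, 1.3, 34.7]
opening: 0.0003
gripper_force: 17.3
t: 22.7
tool_pos: [0.6126, -0.0672, 0.1818]
orientation: [-0.007, 3.134, -0.004]
force: [-18.5, 0.1, 43.4]
opening: 0.0008
gripper_force: 21.9
```

It has stopped hard, so I'll back off and check the rod in the keeper.

```bash
python3 -m handwheel '[[1,0,0,-0.01,0,0,0],[1,0,0,-0.06,0,0,0],[1,0,0,-0.1,0,0,0],[1,0,0,-0.1,0,0,0],[1,0,0,-0.1,0,0,0]]'; python3 - <<'E'
from h import *
np.set_printoptions(precision=4,suppress=True)
s=robot.read_state();print(s["tool_pos"],s["force"])
w=robot.read_camera("wrist");save(w,"w3.png")
im=w["frame"][60:260,130:390,::-1];cv2.imwrite("pics/w3c.png",cv2.resize(im,None,fx=3,fy=3,interpolation=cv2.INTER_CUBIC))
E
```

```text
t: 23.32
tool_pos: [0.6103, -0.0663, 0.2729]
orientation: [0.007, -3.141, -0.0]
force: [-1.4, 0.2, -0.6]
opening: 0.0007
gripper_force: 0.0
[ 0.6103 -0.0663  0.2729] [-1.3674  0.248  -0.5753]
```

View pics/w3c.png

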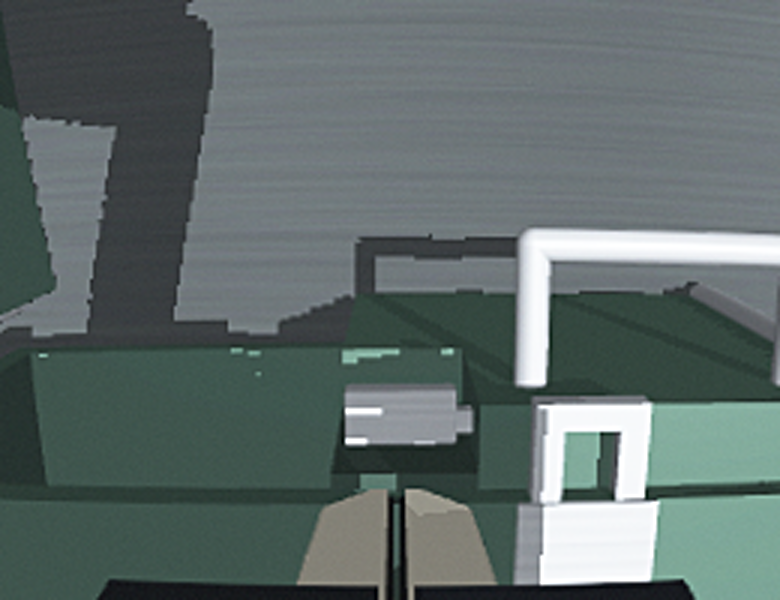

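The rod is gone from the keeper eye (around (590,460)), and the tab sits lower. The bolt is drawn. Now hook the passive handle.

```bash
python3 -m handwheel '[[1,0.012,0.04,0,0,0,0],[1,0.024,0.08,0,0,0,0],[1,0.024,0.08,0,0,0,0],[1,0.024,0.08,0.03,0,0,0],[1,0.024,0.08,0.06,0,0,0],[1,0.024,0.08,0.09,0,0,0],[1,0.024,0.08,0.109,0,0,0],[1,0.024,0.08,0.109,0,0,0],[1,0.024,0.08,0.109,0,0,0]]'; python3 - <<'E'
from h import *
s=robot.read_state();p=s["tool_pos"]
for th in(0,8,16,24,32,40,48,56,64,72,80,88,96):
    t=np.radians(th);c,n=np.cos(t),np.sin(t)
    q=np.array([.605-.029*c-.068*n,.081+.029*n-.068*c,p[2]])
    d=R.from_rotvec(s["orientation"]).inv().apply(q-p);print(th,np.round(d,3),round(th/180,3))
E
```

```text
t: 24.5
tool_pos: [0.5869, 0.0132, 0.1658]
orientation: [-0.006, 3.14, -0.0]
force: [-0.4, -0.6, 0.1]
opening: 0.0003
gripper_force: 0.0
0 [ 0.011 -0.    -0.   ] 0.0
8 [ 0.02   0.005 -0.   ] 0.044
16 [ 0.028  0.011 -0.   ] 0.089
24 [ 0.036  0.018 -0.   ] 0.133
32 [ 0.042  0.026 -0.   ] 0.178
40 [ 0.048  0.035 -0.   ] 0.222
48 [ 0.052  0.044 -0.   ] 0.267
56 [ 0.054  0.054 -0.   ] 0.311
64 [ 0.055  0.064 -0.   ] 0.356
72 [ 0.055  0.075 -0.   ] 0.4
80 [ 0.054  0.085 -0.   ] 0.444
88 [ 0.05   0.095 -0.   ] 0.489
96 [ 0.046  0.104 -0.   ] 0.533
```

```bash
python3 -m handwheel '[[1,0.008,0,0,0,0,0],[1,0.011,0,0,0,0,0.01],[1,0.017,0.004,0,0,0,0.03],[1,0.02,0.005,0,0,0,0.044]]' && python3 -m handwheel '[[1,0,0,0,0,0,0]]'; python3 - <<'E'
from h import *
s=robot.read_state();p=s["tool_pos"]
for th in(16,24,32,40,48,56,64,72,80,88,96):
    t=np.radians(th);c,n=np.cos(t),np.sin(t)
    q=np.array([.605-.029*c-.068*n,.081+.029*n-.068*c,p[2]])
    plan([(*np.round(q,3),90-th)])
E
```

```text
t: 25.0
tool_pos: [0.5669, 0.0185, 0.1659]
orientation: [0.215, 3.131, 0.0]
force: [3.9, 0.3, -0.8]
opening: 0.0007
gripper_force: 2.1
t: 25.12
tool_pos: [0.5667, 0.0186, 0.1657]
orientation: [0.211, 3.132, 0.0]
force: [1.6, -0.4, 1.4]
opening: 0.0006
gripper_force: 0.9
(np.float64(0.558), np.float64(0.024), np.float64(0.166), 74) [ 0.0093  0.0042 -0.0003] [0.0002 0.0007 0.0461]
(np.float64(0.551), np.float64(0.031), np.float64(0.166), 66) [ 0.0172  0.0102 -0.0003] [0.0002 0.0007 0.0906]
(np.float64(0.544), np.float64(0.039), np.float64(0.166), 58) [ 0.0252  0.0172 -0.0003] [0.0003 0.0007 0.135 ]
(np.float64(0.539), np.float64(0.048), np.float64(0.166), 50) [ 0.0314  0.0254 -0.0003] [0.0003 0.0006 0.1794]
(np.float64(0.535), np.float64(0.057), np.float64(0.166), 42) [ 0.0365  0.0338 -0.0003] [0.0003 0.0006 0.2239]
(np.float64(0.532), np.float64(0.067), np.float64(0.166), 34) [ 0.0408  0.0433 -0.0003] [0.0004 0.0006 0.2683]
(np.float64(0.531), np.float64(0.077), np.float64(0.166), 26) [ 0.0432  0.0531 -0.0003] [0.0004 0.0006 0.3128]
(np.float64(0.531), np.float64(0.088), np.float64(0.166), 18) [ 0.0446  0.064  -0.0003] [0.0005 0.0006 0.3572]
(np.float64(0.533), np.float64(0.098), np.float64(0.166), 10) [ 0.044   0.0742 -0.0003] [0.0005 0.0005 0.4017]
(np.float64(0.536), np.float64(0.108), np.float64(0.166), 2) [ 0.0424  0.0845 -0.0003] [0.0006 0.0005 0.4461]
(np.float64(0.54), np.float64(0.117), np.float64(0.166), -6) [ 0.0396  0.0939 -0.0003] [0.0006 0.0005 0.4906]
```

```bash
python3 -m handwheel '[[1,0.009,0.004,0,0,0,0.046],[1,0.017,0.01,0,0,0,0.09],[1,0.025,0.017,0,0,0,0.135],[1,0.031,0.025,0,0,0,0.179],[1,0.037,0.034,0,0,0,0.224],[1,0.041,0.043,0,0,0,0.268],[1,0.043,0.053,0,0,0,0.313],[1,0.045,0.064,0,0,0,0.357],[1,0.044,0.074,0,0,0,0.402],[1,0.042,0.085,0,0,0,0.446],[1,0.04,0.095,0,0,0,0.49],[1,0.04,0.095,0,0,0,0.49],[1,0.04,0.095,0,0,0,0.49],[1,0.04,0.085,0,0,0,0.49],[1,0.04,0.085,0,0,0,0.49],[1,0.04,0.085,-0.06,0,0,0.49],[1,0.04,0.085,-0.12,0,0,0.49],[1,0.16,0.085,-0.18,0,0,0.49],[1,0.2,0.0,-0.18,0,0,0.49],[1,0.2,-0.1,-0.18,0,0,0.49]]'; python3 -m handwheel '[[1,0.0,-0.1,-0.02,0,0,0],[1,0.0,-0.1,-0.02,0,0,0],[1,0.0,-0.1,-0.02,0,0,0],[1,0.0,-0.1,-0.02,0,0,0]]'; python3 - <<'E'
from h import *
p=robot.read_camera("top");save(p,"top6.png")
im=p["frame"][90:290,90:400,::-1];cv2.imwrite("pics/top6c.png",cv2.resize(im,None,fx=2.5,fy=2.5,interpolation=cv2.INTER_CUBIC))
E
```

```text
t: 27.62
tool_pos: [0.3992, 0.0295, 0.3355]
orientation: [2.327, 2.108, 0.003]
force: [0.2, -1.3, 0.6]
opening: 0.0006
gripper_force: 0.0
t: 28.12
tool_pos: [0.3015, 0.0394, 0.3541]
orientation: [2.332, 2.104, 0.001]
force: [-0.2, 0.1, 0.3]
opening: 0.0003
gripper_force: 0.0
```

View pics/top6c.png

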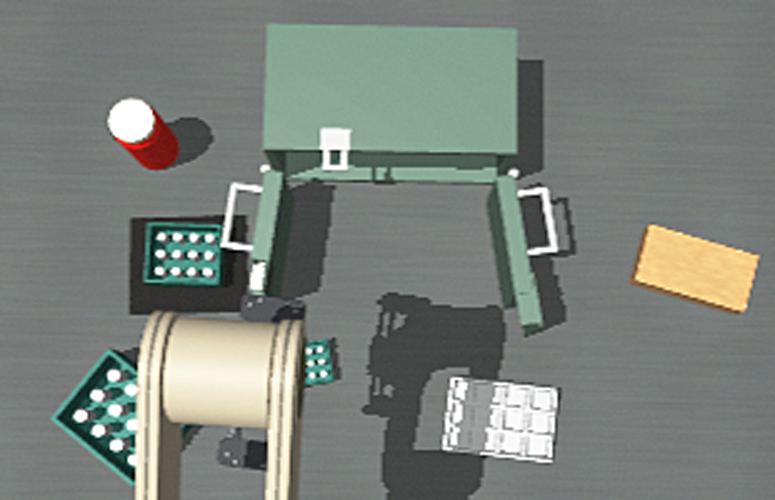

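Both doors stand at about 95° (passive handle at (240,215), active at (540,220)). The crate, at (184,253), is on the middle of the mat, nothing else has moved, and the arm is clear.

```bash
python3 -c "
from plant import robot
print(robot.close_job())"
```

```text
the job is handed in; nothing more can be done
None
```

The job is handed in at about 28 s: the crate was pushed to within about 1 cm of the mat's centre and both doors stand about 95° open, in the order asked; the bolt was pressed to its stop with a peak reading of about 47 N (limit 50 N, more than the gentle press asked for), and the carton, flask and sorter tray were left where they were.

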